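# Add a test strip to the curing pile and weigh it down

### The arm

A 6-joint arm with a two-finger parallel gripper is mounted at the origin on a cart in front of the work surface, level with it; the furniture and walls round the work are solid. World frame = base frame: x ahead of the robot, y to its left, z up, the work surface at z = 0. Lengths are in m, angles in rad, forces in N, time in s.
With the tool pointing down it reaches from about 0.25 to 0.775 m from the base axis. Payload 4 kg.
Tool frame: the origin (TCP) lies at the very end of the fingers, on their centre line; the grasp point (between the pads) lies 19 mm behind it (robot.tcp_to_grasp is the distance from the TCP to the grasp point, in m); z points along the fingers, y is the line along which they close (so a half turn about z gives the same grasp; the last joint's range is limited). The gripper opens to 94 mm and grips with 3 to 60 N. Pads are 16 mm wide; open, the fingers measure 119 mm over their backs; the gripper's body (75 mm by 177 mm) begins 78 mm behind the grasp point.
Start: joints at [1.002, 0.087, 1.371, -0, 1.684, -0.103], TCP at [0.247, 0.491, 0.206] pointing down, gripper open.
Joint ranges: [-3.1, 3.1], [-0.76, 2.03], [0.27, 2.55], [-1.08, 4.22], [0.17, 2.65], [-2.57, 2.57]. Speed limits (rad/s): [2.79, 2.79, 3.14, 3.14, 3.14, 3.14].

### API

Orientations are given as [roll, pitch, yaw] about the fixed x, y, z axes, in that order (R = Rz(yaw) Ry(pitch) Rx(roll)).
In Python, from bench import robot gives the robot as it stands.
- The arm moves only by the shell command python3 nudge.py FILE, which reads ROWS from the file FILE. ROWS is a JSON object whose key "plan" holds a list of rows, 1 to 20 of them, each of 5 numbers: the finger opening in m, then dx, dy, dz in m, then a turn about the tool's z in rad; each row shifts and turns the commanded pose from where the row before left it, along the tool's axes as they then stand; what a row does not reach is not made up. A row lasts 1/12 s, in which the tool goes at most 0.0417 m and 0.125 rad, less where a joint would pass 70% of its speed; a pose out of reach is approached as far as the arm can. The fingers move at their own pace and stop on an object; the grip force is fixed at half the most. Time passes only in rows, so rows that do not move let the fingers close. It prints the time, the measured TCP pose, the force, the opening and the grip force at its end. Input that does not fit is refused with a message, and nothing moves.
- robot.get_obs(): the state, without advancing time (a new reading comes with each control period).
- robot.snapshot(name): name is "scene" or "top" or "wrist"; returns a dict with "color" (480x640x3 uint8, blue, green, red), "fx", "fy", "cx", "cy" (pixels), "extrinsics" (4x4, takes a point from world to camera coordinates). Camera axes: x right, y down, z forward; pixel columns grow to the right and rows downward; lengths in m; the calibration is good to about 2 mm. The wrist camera is an equidistant fisheye: a pixel r from the principal point sees the ray r / f radians off the axis. A picture is of the moment at which its call begins. There is no depth.
- robot.close_job(): hands the job in; it is judged then, once.
The state is a dict: "time": time; "joint_positions": joint angles; "qvel": joint speeds; "joint_torque": joint torques, N m; "tool_pos": TCP position; "ee_rot": TCP orientation; "wrist_force": force on the tool from outside, world axes, zero at the start; "wrist_torque": the same for the moment, N m; "width": finger opening in m; "finger_force": force on a finger pad.
Only numpy, scipy, OpenCV 4.12 (cv2) and the standard library are available. Lean on these libraries where they do the work, as an engineer would, in place of code of your own. Each camera call takes 0.05 s, during which the arm holds its last target. There are 200 camera calls.

### The job

Take the pale cement strip from the drying rack and lay it flat on top of the pile of strips in the grey tray, lined up with the pile so that its edges are flush to about a centimetre. Then set the steel weight by its red handle on the middle of that strip, lengthwise along it, so that the strip cures flat. You cannot know how high the pile is beforehand: lower each part gently until you feel it rest, without pressing hard, and only then let go.

Things in the scene. Friction and masses are not known exactly. Their poses are not given: they have to be found in the camera images.
- strip: loose pale cream fibre-cement strip, 200 x 60 x 14 mm (x, y, z), 0.24 kg +-30 %; lies flat on the drying rack, underside 26 mm above the worktop. Origin: centre of its underside, x along its length, z up. Grip it from above across its 60 mm width at mid-length, where 21 mm are free beneath it
- rack: fixed aluminium drying rack: base plate 220 x 90 mm, 5 mm thick, with two cross bars 12 mm wide at x = -70 and +70 mm whose tops are 26 mm high. Origin at the centre of its underside, x along its length. The strip lies centred on it, and lengthwise along it to within about 3 degrees
- pile_tray: fixed grey tray, 240 x 100 mm, rim 14 mm high, holding a straight pile of darker grey strips of the loose one's size, which gives 1 mm per 8 N. Origin: centre of the tray's underside, on the worktop; x along tray and pile; the pile is centred on it and square with it. Its flat level top is 38 to 96 mm above the worktop, different each time and not reported
- weight: loose dark steel weight, 0.6 kg +-30 %: block 100 x 50 x 20 mm (x, y, z) under a red handle bar along x, 76 mm long, 16 mm wide (y), 14 mm thick, its centre 46 mm above the underside, on two posts at x = +-31 mm. Starts on the worktop. Origin: centre of its underside, z up. Grip the bar across its width from above

How it is judged:
By the outcome, as a careful person would: the job done as asked, in the order asked, and still so for the second after the job is handed in, with the robot touching nothing.
It also fails if it takes over 69 s, if anything falls off the work surface, if the arm or the gripper's body presses on something with over 40 N, if the wrist force passes 120 N, or if a joint passes its speed limit or range.

## Working session

There is one attempt and no reset: what is moved stays moved. The work goes in short steps, Python scripts to look and compute and a shell command to move; the robot and the scene stay as the last step left them, time stands still between calls to the robot, and variables do not carry over. Pictures are saved under pics/ and viewed, at most 12 in all, crops included, and the job is handed in when it is done.

```bash
ls; mkdir -p pics; python3 - <<'E'
from bench import robot
import cv2,numpy as np
for n in("scene","top"):
    s=robot.snapshot(n);cv2.imwrite(f"pics/{n}0.png",s["color"])
    print(n,s["fx"],s["fy"],s["cx"],s["cy"],np.round(s["extrinsics"],4).tolist())
o=robot.get_obs();print(o)
E
```

```text
bench.py
nudge.py
pics
scene 580.7793910000958 580.7793910000958 315.71836557515445 243.2153303981482 [[0.8525, -0.5226, -0.0107, -0.443], [-0.2959, -0.4657, -0.834, 0.2319], [0.4309, 0.7142, -0.5516, 0.9455], [0.0, 0.0, 0.0, 1.0]]
top 434.44861529371315 434.44861529371315 324.53301400409197 237.45818450718832 [[0.0022, -1.0, -0.0003, 0.0098], [-0.9888, -0.0022, -0.1492, 0.535], [0.1492, 0.0006, -0.9888, 0.8101], [0.0, 0.0, 0.0, 1.0]]
{'time': 0.1, 'joint_positions': array([ 1.00189164e+00,  8.79156436e-02,  1.37207823e+00, -3.83135448e-05,
        1.68357836e+00, -1.03091303e-01]), 'qvel': array([-0.00039412, -0.00097091, -0.00325255, -0.00051799, -0.00027172,
       -0.00019746]), 'joint_torque': array([ 2.41181668e-03, -3.41248119e+01, -3.03304446e+01,  7.19128805e-02,
        3.04341910e-02, -9.52721575e-05]), 'tool_pos': array([0.24678447, 0.49098901, 0.20441495]), 'ee_rot': array([-3.13961967e+00, -1.65839382e-04,  2.67577484e+00]), 'wrist_force': array([ 0.89206781,  1.29138026, -0.35181734]), 'wrist_torque': array([-0.0039113 , -0.00289672,  0.03576317]), 'finger_force': 0.0, 'width': 0.09378203868403008}
```

View pics/top0.png

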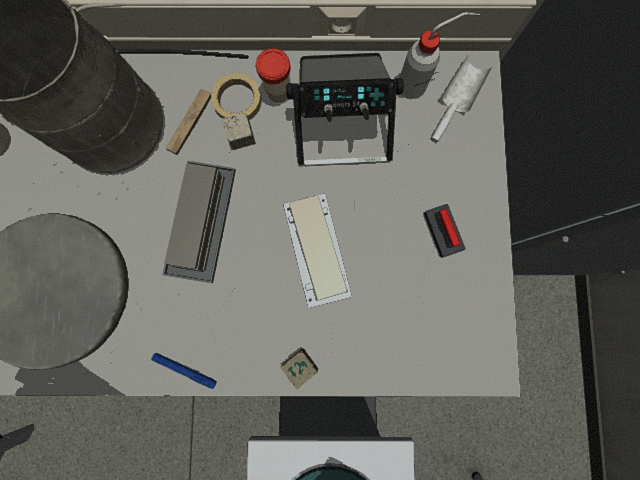

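View pics/scene0.png

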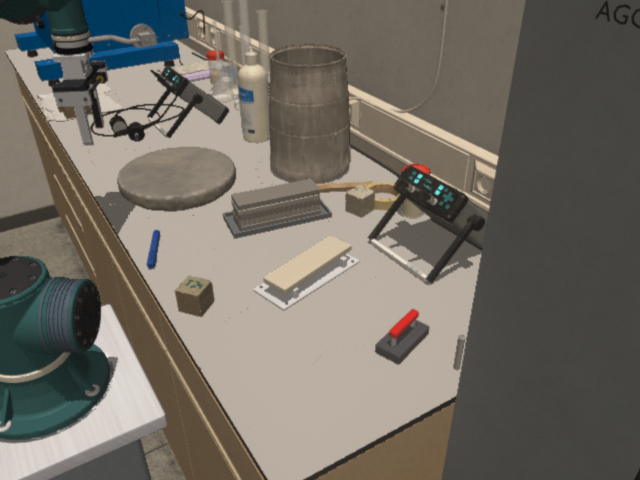

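The top view shows the strip on the rack at about (319,248), the tray with its pile at (200,221) and the weight at (445,231). The scene view shows them at (310,265), (277,207) and (403,335).

```bash
cat > h.py <<'E'
import cv2,numpy as np
from bench import robot
def ray(s,uv,z):
    E=np.array(s["extrinsics"]);R=E[:3,:3];c=-R.T@E[:3,3]
    d=R.T@np.array([(uv[0]-s["cx"])/s["fx"],(uv[1]-s["cy"])/s["fy"],1])
    return (c+d*(z-c[2])/d[2])
def proj(s,p):
    E=np.array(s["extrinsics"]);q=E[:3,:3]@p+E[:3,3]
    return np.array([s["fx"]*q[0]/q[2]+s["cx"],s["fy"]*q[1]/q[2]+s["cy"]])
def rect(s,mask,z):
    cs,_=cv2.findContours(mask.astype(np.uint8),cv2.RETR_EXTERNAL,cv2.CHAIN_APPROX_NONE)
    c=max(cs,key=cv2.contourArea)[:,0]
    w=np.array([ray(s,p,z)[:2] for p in c]).astype(np.float32)
    (x,y),wh,a=cv2.minAreaRect(w*1000)
    if wh[0]<wh[1]: a+=90;wh=wh[::-1]
    return (round(x,1),round(y,1)),np.round(wh,1),round((a+90)%180-90,2)
E
python3 - <<'E'
from h import *
s=robot.snapshot("top");im=s["color"];hsv=cv2.cvtColor(im,cv2.COLOR_BGR2HSV)
for p in [(320,250),(195,210),(168,270),(219,220),(230,200),(450,225),(438,225),(120+270,240),(207,220),(290,215)]:print(p,im[p[1],p[0]],hsv[p[1],p[0]])
def box(m,x0,y0,x1,y1):
    o=np.zeros(m.shape,bool);o[y0:y1,x0:x1]=m[y0:y1,x0:x1];return o
H,S,V=[hsv[...,i].astype(int) for i in range(3)]
strip=box((S>30)&(V>150)&(H<40),270,180,370,320);print("strip",rect(s,strip,.040))
red=box((S>120)&(V>80),415,190,480,270);print("red",rect(s,red,.053))
dark=box((V<100)|(S>120),415,190,480,270);print("block",rect(s,dark,.02))
tray=box(V<140,155,150,245,290)
print("tray",rect(s,tray,.014))
crop=im[150:295,150:250];cv2.imwrite("pics/pile.png",cv2.resize(crop,None,fx=4,fy=4,interpolation=cv2.INTER_NEAREST))
E
```

```text
(320, 250) [161 182 184] [ 27  32 184]
(195, 210) [ 94 103 105] [ 25  27 105]
(168, 270) [ 98 100  95] [ 78  13 100]
(219, 220) [95 97 93] [75 11 97]
(230, 200) [141 146 146] [ 30   9 146]
(450, 225) [ 40  41 175] [  0 197 175]
(438, 225) [36 38 35] [70 20 38]
(390, 240) [138 144 144] [ 30  11 144]
(207, 220) [112 123 127] [ 22  30 127]
(290, 215) [187 186 180] [ 94  10 187]
strip ((557.2, 36.9), array([115.5,  58.3]), 16.77)
red ((554.0, -230.7), array([74.7, 15.3]), 19.04)
block ((553.0, -227.5), array([100.4,  57.6]), 18.57)
tray ((573.8, 265.4), array([241.3, 105.5]), -9.13)
```

View pics/pile.png

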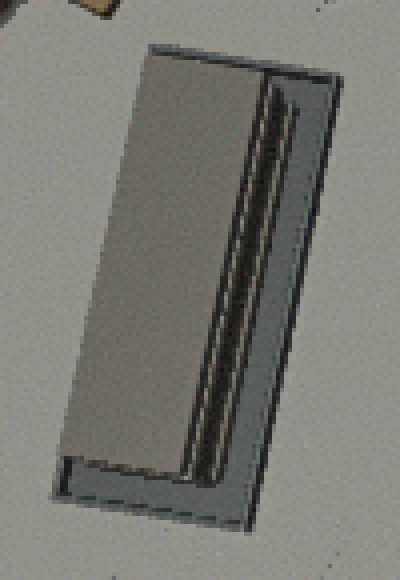

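The crop shows the pile top with corners near crop pixels (148,55), (265,75), (187,475) and (62,457). The tray's right edge runs from (342,77) to (250,530), and its bottom-left corner is at (53,497).

```bash
python3 - <<'E'
from h import *
s=robot.snapshot("top");im=s["color"];hsv=cv2.cvtColor(cv2.GaussianBlur(im,(5,5),0),cv2.COLOR_BGR2HSV)
H,S,V=[hsv[...,i].astype(int) for i in range(3)]
for t in(18,22,26):
    m=np.zeros(H.shape,bool);m[180:320,270:370]=((S>t)&(V>150)&(H<40))[180:320,270:370];print("strip",rect(s,m,.040))
P=np.array([(148,55),(265,75),(187,475),(62,457)])/4+150-.4
for z in(.07,.08,.09,.096):
    w=np.array([ray(s,p,z)[:2] for p in P]);d=w-np.roll(w,-1,0)
    print(z,w.mean(0).round(4),np.linalg.norm(d,axis=1).round(4),np.degrees(np.arctan2(*(w[0]-w[3])[::-1])).round(2),np.degrees(np.arctan2(*(w[1]-w[2])[::-1])).round(2))
T=np.array([(342,77),(250,530),(53,497)])/4+150-.4
w=np.array([ray(s,p,.014)[:2] for p in T]);print("tray",w.round(4),np.linalg.norm(w[0]-w[1]),np.linalg.norm(w[1]-w[2]),(w[0]+w[2])/2,np.degrees(np.arctan2(*(w[0]-w[1])[::-1])))
# scene view
s=robot.snapshot("scene");im=s["color"];cr=im[165:320,200:450]
cv2.imwrite("pics/sc.png",cv2.resize(cr,None,fx=3,fy=3,interpolation=cv2.INTER_NEAREST))
for n,p in dict(strip=(.557,.037,.04),pile=(.574,.265,.014),handle=(.554,-.2307,.053)).items():print(n,proj(s,np.array(p)))
E
```

```text
strip ((518.7, 25.5), array([199. ,  58.6]), 16.73)
strip ((518.7, 25.6), array([197.5,  57.7]), 16.68)
strip ((519.4, 25.4), array([195.5,  57.2]), 17.1)
0.07 [0.573  0.2648] [0.0579 0.1957 0.0594 0.1976] -8.89 -8.45
0.08 [0.5709 0.2617] [0.0572 0.1933 0.0587 0.1951] -8.89 -8.45
0.09 [0.5689 0.2585] [0.0565 0.1909 0.058  0.1927] -8.89 -8.45
0.096 [0.5677 0.2567] [0.0561 0.1894 0.0575 0.1912] -8.89 -8.45
tray [[0.682  0.1962]
 [0.4488 0.2342]
 [0.4649 0.333 ]] 0.23631147137564185 0.1001363397296188 [0.57344624 0.26460207] -9.26058258741647
strip [321.60510841 251.24579883]
pile [276.7042257  212.33736973]
handle [403.26604429 320.14474364]
```

View pics/sc.png

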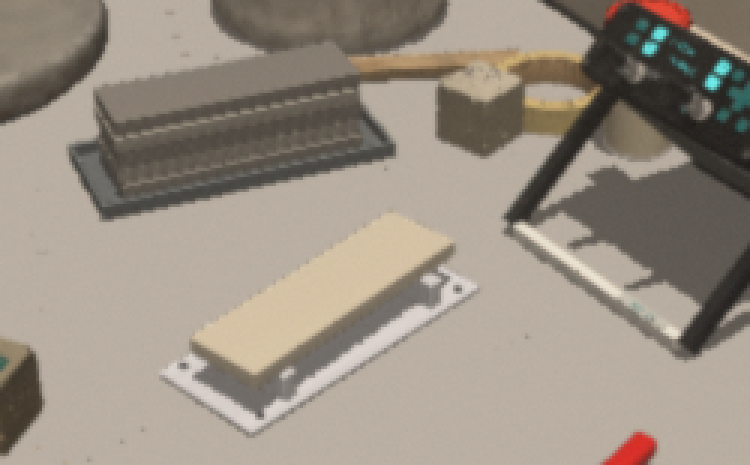

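The scene crop shows the pile top with corners at crop pixels (97,88), (118,122), (362,77) and (328,43), and the strip's corners at (193,345), (258,378), (455,245) and (395,213). I'll check the strip's position and triangulate the pile's height.

```bash
cat >> h.py <<'E'
def plan(x,y,z,yawdeg):
    from scipy.spatial.transform import Rotation as Ro
    o=robot.get_obs();R=Ro.from_euler("xyz",o["ee_rot"]).as_matrix();p=o["tool_pos"]
    d=R.T@(np.array([x,y,z])-p);t=-(np.radians(yawdeg)-o["ee_rot"][2]);t=(t+np.pi/2)%np.pi-np.pi/2
    print("tcp",p.round(4),o["ee_rot"].round(4),"rel",d.round(4),"turn",t.round(4),"F",o["wrist_force"].round(2),"w",round(o["width"],4),"t",o["time"],"ff",o["finger_force"])
E
python3 - <<'E'
from h import *
s=robot.snapshot("scene")
C=np.array([(193,345),(258,378),(455,245),(395,213)])/3+[200,165]-.3
w=np.array([ray(s,p,.04)[:2] for p in C]);print("strip scene",w.mean(0),np.degrees(np.arctan2(*(w[3]-w[0])[::-1])),np.linalg.norm(w-np.roll(w,-1,0),axis=1))
C=np.array([(97,88),(118,122),(362,77),(328,43)])/3+[200,165]-.3
for z in(.06,.07,.08,.09):
    w=np.array([ray(s,p,z)[:2] for p in C]);print(z,w.mean(0).round(4),np.linalg.norm(w-np.roll(w,-1,0),axis=1).round(4),np.degrees(np.arctan2(*(w[2]-w[1])[::-1])).round(2))
plan(.5187,.0255,.14,16.7)
E
```

```text
strip scene [0.51712028 0.01778507] 17.73275109118574 [0.05512562 0.19571814 0.05802627 0.20260504]
0.06 [0.5818 0.279 ] [0.0581 0.1961 0.0646 0.1932] -11.36
0.07 [0.5735 0.2624] [0.0572 0.1931 0.0636 0.1903] -11.36
0.08 [0.5651 0.2459] [0.0563 0.19   0.0626 0.1873] -11.36
0.09 [0.5568 0.2293] [0.0554 0.187  0.0616 0.1843] -11.36
tcp [0.2469 0.4912 0.2051] [-3.1409 -0.      2.6758] rel [-0.452  -0.294   0.0653] turn -0.7573 F [0.64 0.5  0.22] w 0.0939 t 0.3 ff 0.0
```

```bash
echo '{"plan":[[0.094,-0.0323,-0.021,0,0],[0.094,-0.0323,-0.021,0,0],[0.094,-0.0323,-0.021,0,0],[0.094,-0.0323,-0.021,0,0],[0.094,-0.0323,-0.021,0,0],[0.094,-0.0323,-0.021,0,0],[0.094,-0.0323,-0.021,0,0],[0.094,-0.0323,-0.021,0,0],[0.094,-0.0323,-0.021,0,0],[0.094,-0.0323,-0.021,0,0],[0.094,-0.0323,-0.021,0,0],[0.094,-0.0323,-0.021,0,0],[0.094,-0.0323,-0.021,0,0],[0.094,-0.0323,-0.021,0,0]]}' > mv.in && python3 nudge.py mv.in
echo '{"plan":[[0.094,0,0,0.01,-0.108],[0.094,0,0,0.01,-0.108],[0.094,0,0,0.01,-0.108],[0.094,0,0,0.01,-0.108],[0.094,0,0,0.01,-0.108],[0.094,0,0,0.01,-0.108],[0.094,0,0,0,-0.109],[0.094,0,0,0,0],[0.094,0,0,0,0]]}' > mv.in && python3 nudge.py mv.in
python3 - <<'E'
from h import *
plan(.5187,.0255,.14,16.7)
s=robot.snapshot("wrist");cv2.imwrite("pics/w1.png",s["color"]);print(s["fx"],s["cx"],s["cy"],np.round(s["extrinsics"],4).tolist())
E
```

```text
time: 1.47
tool_pos: [0.5196, 0.0238, 0.2056]
ee_rot: [3.141, 0.0, 2.676]
wrist_force: [0.6, 0.5, 0.8]
width: 0.0935
finger_force: 0.0
time: 2.22
tool_pos: [0.519, 0.0257, 0.1455]
ee_rot: [3.142, 0.0, -2.853]
wrist_force: [0.2, 0.2, 0.1]
width: 0.094
finger_force: 0.0
tcp [0.519  0.0257 0.1455] [ 3.1415e+00  1.0000e-04 -2.8532e+00] rel [ 0.0004 -0.      0.0055] turn -0.0031 F [0.16 0.16 0.05] w 0.094 t 2.2167 ff 0.0
371.64829954431775 319.4904339715207 240.81557184624032 [[-0.2851, 0.9585, -0.0005, 0.1236], [0.9227, 0.2745, 0.2707, -0.4984], [0.2596, 0.0767, -0.9627, 0.197], [0.0, 0.0, 0.0, 1.0]]
```

View pics/w1.png

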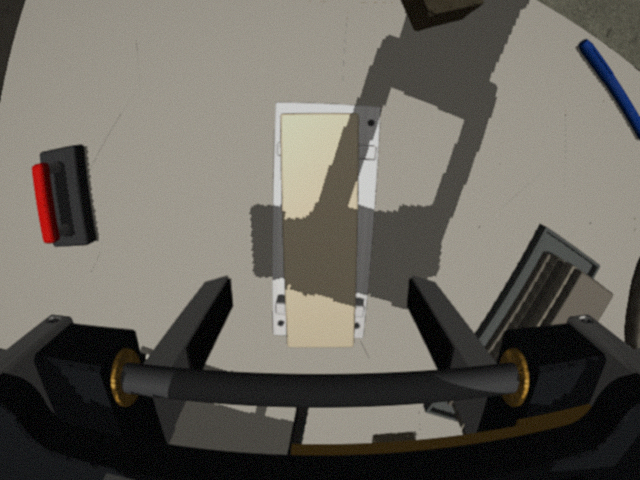

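The wrist view shows the strip with corners at about (281,114), (358,114), (355,346) and (289,346), centred between the fingertips at columns 231 and 409.

```bash
cat >> h.py <<'E'
def fish(s,uv,z):
    E=np.array(s["extrinsics"]);R=E[:3,:3];c=-R.T@E[:3,3]
    a=np.array([uv[0]-s["cx"],uv[1]-s["cy"]]);r=np.hypot(*a);th=r/s["fx"]
    d=R.T@np.array([*(a/r*np.sin(th)),np.cos(th)]);return c+d*(z-c[2])/d[2]
E
python3 - <<'E'
from h import *
s=robot.snapshot("wrist")
w=np.array([fish(s,p,.04)[:2] for p in [(281,114),(358,114),(355,346),(289,346)]])
print(w.round(4),w.mean(0).round(4),np.linalg.norm(w-np.roll(w,-1,0),axis=1).round(4),np.degrees(np.arctan2(*(w[3]-w[0])[::-1])),np.degrees(np.arctan2(*(w[2]-w[1])[::-1])))
E
```

```text
[[ 0.4339 -0.0304]
 [ 0.4173  0.0254]
 [ 0.6057  0.0843]
 [ 0.6225  0.0277]] [0.5198 0.0268] [0.0582 0.1974 0.059  0.1973] 17.1110698411962 17.343087303011956
```

```bash
echo '{"plan":[[0.094,0,0,0.0195,-0.005],[0.094,0,0,0.0195,0],[0.094,0,0,0.0195,0],[0.094,0,0,0.0195,0],[0.094,0,0,0.0195,0],[0.094,0,0,0.0195,0],[0.094,0,0,0,0],[0.094,0,0,0,0]]}' > mv.in && python3 nudge.py mv.in
echo '{"plan":[[0.05,0,0,0,0],[0.05,0,0,0,0],[0.05,0,0,0,0],[0.05,0,0,0,0],[0.05,0,0,0,0],[0.05,0,0,0,0],[0.05,0,0,0,0],[0.05,0,0,0,0]]}' > mv.in && python3 nudge.py mv.in
```

```text
time: 2.98
tool_pos: [0.5184, 0.0257, 0.028]
ee_rot: [3.141, -0.002, -2.846]
wrist_force: [-0.4, -0.6, 0.1]
width: 0.094
finger_force: 0.0
time: 3.65
tool_pos: [0.5194, 0.0257, 0.0291]
ee_rot: [-3.141, 0.001, -2.845]
wrist_force: [-0.7, -0.2, 3.8]
width: 0.0595
finger_force: 30.0
```

```bash
echo '{"plan":[[0.05,0,0,-0.01,0],[0.05,0,0,-0.01,0],[0.05,0,0,-0.02,0],[0.05,0,0,-0.02,0],[0.05,0,0,-0.02,0],[0.05,0,0,-0.02,0],[0.05,0,0,-0.02,0],[0.05,0,0,-0.02,0],[0.05,0,0,0,0],[0.05,0,0,0,0]]}' > mv.in && python3 nudge.py mv.in
python3 - <<'E'
from h import *
plan(.5735,.2645,.11,-9)
s=robot.snapshot("wrist");cv2.imwrite("pics/w2.png",s["color"])
E
```

```text
time: 4.48
tool_pos: [0.5198, 0.0256, 0.1699]
ee_rot: [-3.141, 0.003, -2.845]
wrist_force: [-0.1, -0.2, -1.7]
width: 0.0595
finger_force: 30.0
tcp [0.5198 0.0256 0.1699] [-3.1405e+00  3.1000e-03 -2.8454e+00] rel [-0.1209  0.2129  0.0601] turn 0.4533 F [-0.13 -0.16 -1.7 ] w 0.0595 t 4.4833 ff 29.99748855829239
```

View pics/w2.png

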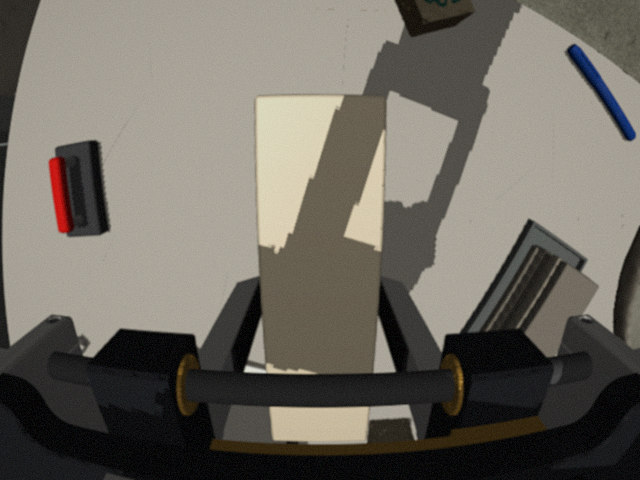

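The strip is held, with corners at about (256,97), (386,97), (370,438) and (272,438). I'll measure its offset and tilt in the grip.

```bash
python3 - <<'E'
from h import *
s=robot.snapshot("wrist");o=robot.get_obs();z=o["tool_pos"][2]+.0115
w=np.array([fish(s,p,z)[:2] for p in [(256,97),(386,97),(370,438),(272,438)]])
print((w.mean(0)-o["tool_pos"][:2]).round(4),np.linalg.norm(w-np.roll(w,-1,0),axis=1).round(4),np.degrees(np.arctan2(*(w[3]-w[0])[::-1])),np.degrees(np.arctan2(*(w[2]-w[1])[::-1])),np.degrees(o["ee_rot"][2])+180)
E
echo '{"plan":[[0.05,-0.0121,0.0213,0,0],[0.05,-0.0121,0.0213,0,0],[0.05,-0.0121,0.0213,0,0],[0.05,-0.0121,0.0213,0,0],[0.05,-0.0121,0.0213,0,0],[0.05,-0.0121,0.0213,0,0],[0.05,-0.0121,0.0213,0,0],[0.05,-0.0121,0.0213,0,0],[0.05,-0.0121,0.0213,0,0],[0.05,-0.0121,0.0213,0,0],[0.05,0,0,0,0.0755],[0.05,0,0,0,0.0755],[0.05,0,0,0,0.0755],[0.05,0,0,0,0.0755],[0.05,0,0,0,0.0755],[0.05,0,0,0,0.0755],[0.05,0,0,0,0],[0.05,0,0,0,0],[0.05,0,0,0,0]]}' > mv.in && python3 nudge.py mv.in
python3 -c "
from h import *
plan(.5735,.2645,.11,-9)"
```

```text
[0.0003 0.0006] [0.0585 0.1962 0.0617 0.1961] 16.623639920499926 17.55153170365454 16.970913316411867
time: 6.17
tool_pos: [0.572, 0.2645, 0.1671]
ee_rot: [-3.141, -0.002, 2.986]
wrist_force: [0.3, -0.7, -2.2]
width: 0.0596
finger_force: 30.0
tcp [0.572  0.2645 0.1671] [-3.1406e+00 -2.0000e-03  2.9864e+00] rel [-0.0015  0.0003  0.0571] turn 0.0018 F [ 0.32 -0.66 -2.23] w 0.0596 t 6.1667 ff 29.997552037239075
```

```bash
echo '{"plan":[[0.05,-0.0015,0,0.015,0],[0.05,0,0,0.015,0],[0.05,0,0,0.015,0],[0.05,0,0,0.015,0],[0.05,0,0,0.005,0],[0.05,0,0,0,0],[0.05,0,0,0,0],[0.05,0,0,0,0]]}' > mv.in && python3 nudge.py mv.in
echo '{"plan":[[0.05,0,0,0.002,0],[0.05,0,0,0.002,0],[0.05,0,0,0.002,0],[0.05,0,0,0.002,0],[0.05,0,0,0,0],[0.05,0,0,0,0]]}' > mv.in && python3 nudge.py mv.in | grep -v rot
python3 -c "
from h import *
plan(.5735,.2645,.0725,-9)
s=robot.snapshot('scene');cv2.imwrite('pics/s2.png',cv2.resize(s['color'][100:280,180:420],None,fx=3,fy=3))"
```

```text
time: 6.83
tool_pos: [0.5748, 0.2647, 0.1048]
ee_rot: [3.141, 0.002, 2.985]
wrist_force: [0.3, 0.1, -2.2]
width: 0.0594
finger_force: 30.0
time: 7.33
tool_pos: [0.5739, 0.2644, 0.0952]
wrist_force: [-0.3, -0.4, -1.5]
width: 0.0598
finger_force: 30.0
tcp [0.5739 0.2644 0.0952] [-3.1414e+00 -4.0000e-04  2.9848e+00] rel [0.0004 0.0001 0.0227] turn 0.0003 F [-0.28 -0.39 -1.49] w 0.0598 t 7.3333 ff 29.99755024909973
```

View pics/s2.png

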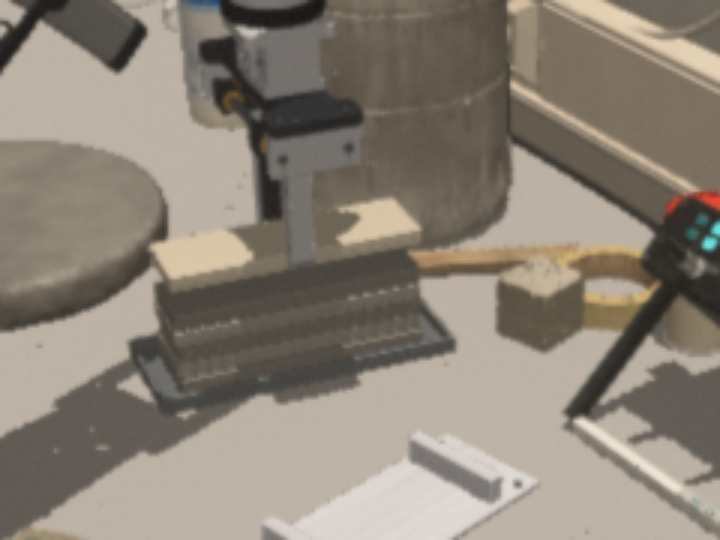

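The scene crop shows the strip about 15–25 mm above the pile, parallel to it and in line, with the fingertips at its underside. I'll lower it gently now.

```bash
echo '{"plan":[[0.05,0,0,0.002,0],[0.05,0,0,0.002,0],[0.05,0,0,0.002,0],[0.05,0,0,0.002,0],[0.05,0,0,0.002,0],[0.05,0,0,0,0],[0.05,0,0,0,0]]}' > mv.in && python3 nudge.py mv.in | grep -v rot

```

```text
time: 7.97
tool_pos: [0.5739, 0.2644, 0.0852]
wrist_force: [-0.8, 1.1, -1.7]
width: 0.0594
finger_force: 30.0
```

```bash
echo '{"plan":[[0.05,0,0,0.001,0],[0.05,0,0,0.001,0],[0.05,0,0,0.001,0],[0.05,0,0,0.001,0],[0.05,0,0,0,0],[0.05,0,0,0,0]]}' > mv.in && python3 nudge.py mv.in | grep -v rot

```

```text
time: 8.47
tool_pos: [0.574, 0.2644, 0.0814]
wrist_force: [0.5, 0.2, -2.2]
width: 0.0597
finger_force: 30.0
```

```bash
echo '{"plan":[[0.05,0,0,0.001,0],[0.05,0,0,0.001,0],[0.05,0,0,0,0],[0.05,0,0,0,0]]}' > mv.in && python3 nudge.py mv.in | grep -v rot

```

```text
time: 8.8
tool_pos: [0.574, 0.2645, 0.0794]
wrist_force: [0.3, 0.5, -2.3]
width: 0.0595
finger_force: 30.0
```

```bash
echo '{"plan":[[0.05,0,0,0.001,0],[0.05,0,0,0.001,0],[0.05,0,0,0.001,0],[0.05,0,0,0,0],[0.05,0,0,0,0]]}' > mv.in && python3 nudge.py mv.in | grep -E "force|pos"

```

```text
tool_pos: [0.574, 0.2644, 0.0763]
wrist_force: [0.2, 0.7, -1.3]
finger_force: 30.0
```

```bash
echo '{"plan":[[0.05,0,0,0.001,0],[0.05,0,0,0.001,0],[0.05,0,0,0,0],[0.05,0,0,0,0]]}' > mv.in && python3 nudge.py mv.in | grep -E "force|pos"

```

```text
tool_pos: [0.574, 0.2644, 0.0744]
wrist_force: [-0.4, 0.2, -2.3]
finger_force: 30.0
```

```bash
echo '{"plan":[[0.05,0,0,0.001,0],[0.05,0,0,0,0],[0.05,0,0,0,0]]}' > mv.in && python3 nudge.py mv.in | grep -E "force|pos"

```

```text
tool_pos: [0.5742, 0.2645, 0.074]
wrist_force: [0.4, -0.8, -0.3]
finger_force: 30.0
```

```bash
echo '{"plan":[[0.05,0,0,0.001,0],[0.05,0,0,0,0],[0.05,0,0,0,0]]}' > mv.in && python3 nudge.py mv.in | grep -E "force|pos"

```

```text
tool_pos: [0.5742, 0.2645, 0.0735]
wrist_force: [-2.5, -0.5, 4.3]
finger_force: 30.0
```

It rests with about 6 N, so I release and rise.

```bash
echo '{"plan":[[0.064,0,0,0,0],[0.07,0,0,0,0],[0.08,0,0,0,0],[0.094,0,0,0,0],[0.094,0,0,0,0],[0.094,0,0,0,0],[0.094,0,0,0,0],[0.094,0,0,0,0],[0.094,0,0,0,0],[0.094,0,0,0,0]]}' > mv.in && python3 nudge.py mv.in | grep -v rot
echo '{"plan":[[0.094,0,0,-0.01,0],[0.094,0,0,-0.01,0],[0.094,0,0,-0.015,0],[0.094,0,0,-0.015,0],[0.094,0,0,-0.03,0],[0.094,0,0,-0.03,0],[0.094,0,0,0,0],[0.094,0,0,0,0]]}' > mv.in && python3 nudge.py mv.in | grep pos
python3 - <<'E'
from h import *
plan(.554,-.2307,.1,19)
s=robot.snapshot("wrist")
im=s["color"];cv2.imwrite("pics/w3.png",im)
s=robot.snapshot("top");cv2.imwrite("pics/t3.png",s["color"][130:300,100:260])
E
```

```text
time: 10.88
tool_pos: [0.5741, 0.2645, 0.0725]
wrist_force: [0.4, -0.0, 0.3]
width: 0.0941
finger_force: 0.0
tool_pos: [0.5758, 0.2651, 0.1871]
tcp [0.5758 0.2651 0.1871] [3.1376 0.0072 2.9849] rel [-0.0552 -0.4935  0.0856] turn -0.4883 F [-0.49 -0.35 -1.01] w 0.0942 t 11.55 ff 0.0
```

View pics/w3.png

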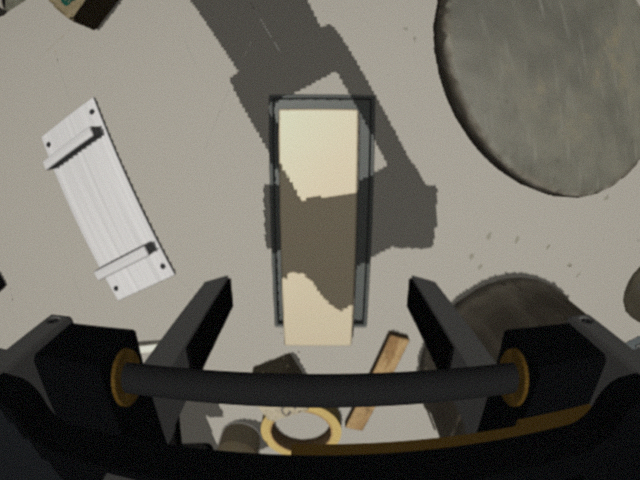

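The strip lies on the pile, with corners at about (279,110), (358,110), (352,346) and (285,346). The tray rim's corners are near (270,97), (375,97), (366,325) and (278,325). I'll compare the two centres.

```bash
python3 - <<'E'
from h import *
s=robot.snapshot("wrist")
for n,z,P in (("strip",.085,[(279,110),(358,110),(352,346),(285,346)]),("tray",.014,[(270,97),(375,97),(366,325),(278,325)])):
    w=np.array([fish(s,p,z)[:2] for p in P]);print(n,w.mean(0).round(4),np.linalg.norm(w-np.roll(w,-1,0),axis=1).round(4),np.degrees(np.arctan2(*(w[3]-w[0])[::-1])),np.degrees(np.arctan2(*(w[2]-w[1])[::-1])))
E
```

```text
strip [0.5709 0.2641] [0.058  0.1946 0.0582 0.1947] -9.012604258647448 -8.958796264540911
tray [0.5713 0.2676] [0.097  0.2312 0.0935 0.2309] -8.542950033520354 -9.41019516609557
```

```bash
echo '{"plan":[[0.094,-0.0037,-0.0329,0,0],[0.094,-0.0037,-0.0329,0,0],[0.094,-0.0037,-0.0329,0,0],[0.094,-0.0037,-0.0329,0,0],[0.094,-0.0037,-0.0329,0,0],[0.094,-0.0037,-0.0329,0,0],[0.094,-0.0037,-0.0329,0,0],[0.094,-0.0037,-0.0329,0,0],[0.094,-0.0037,-0.0329,0,0],[0.094,-0.0037,-0.0329,0,0],[0.094,-0.0037,-0.0329,0,0],[0.094,-0.0037,-0.0329,0,0],[0.094,-0.0037,-0.0329,0,0],[0.094,-0.0037,-0.0329,0,0],[0.094,-0.0037,-0.0329,0,0]]}' > mv.in && python3 nudge.py mv.in | grep pos
echo '{"plan":[[0.06,0,0,0.005,-0.0977],[0.06,0,0,0.005,-0.0977],[0.06,0,0,0.005,-0.0977],[0.06,0,0,0.005,-0.0977],[0.06,0,0,0.005,-0.0977],[0.06,0,0,0,0],[0.06,0,0,0,0],[0.06,0,0,0,0]]}' > mv.in && python3 nudge.py mv.in | grep pos
python3 - <<'E'
from h import *
plan(.554,-.2307,.027,19)
s=robot.snapshot("wrist");im=s["color"];cv2.imwrite("pics/w4.png",im)
hsv=cv2.cvtColor(im,cv2.COLOR_BGR2HSV);m=((hsv[...,1]>130)&(hsv[...,2]>60)&((hsv[...,0]<6)|(hsv[...,0]>174))).astype(np.uint8)
cs,_=cv2.findContours(m,cv2.RETR_EXTERNAL,cv2.CHAIN_APPROX_NONE);c=max(cs,key=cv2.contourArea)[:,0]
w=np.array([fish(s,p,.053)[:2] for p in c]).astype(np.float32);print(c.min(0),c.max(0),cv2.minAreaRect(w*1000))
E
```

```text
tool_pos: [0.5506, -0.2328, 0.1804]
tool_pos: [0.5515, -0.2315, 0.1567]
tcp [ 0.5515 -0.2315  0.1567] [ 3.1405e+00 -9.0000e-04 -2.8119e+00] rel [-0.0027 -0.0002  0.1297] turn -0.0019 F [-0.3   0.5   0.63] w 0.0596 t 13.6167 ff 0.0
[308 197] [328 287] ((555.0170288085938, -231.45799255371094), (74.54074096679688, 15.586897850036621), 19.284503936767578)
```

View pics/w4.png

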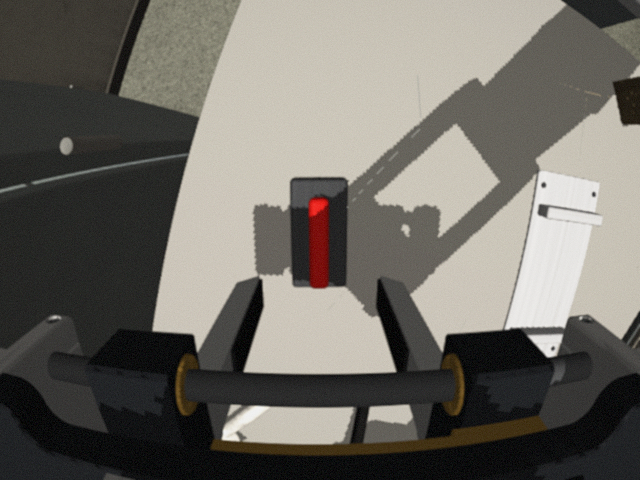

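The wrist view shows the red bar at (308–328, 197–287), centred between the fingers. That puts it at (0.555,-0.231) and 19.2°, in agreement with the top view. I'll descend with -3 mm in tool x and grip.

```bash
echo '{"plan":[[0.06,-0.003,0,0.016,-0.003],[0.06,0,0,0.016,0],[0.06,0,0,0.016,0],[0.06,0,0,0.016,0],[0.06,0,0,0.016,0],[0.06,0,0,0.016,0],[0.06,0,0,0.016,0],[0.06,0,0,0.016,0],[0.06,0,0,0,0],[0.06,0,0,0,0],[0.06,0,0,0,0]]}' > mv.in && python3 nudge.py mv.in | grep -E 'pos|force'
echo '{"plan":[[0.005,0,0,0,0],[0.005,0,0,0,0],[0.005,0,0,0,0],[0.005,0,0,0,0],[0.005,0,0,0,0],[0.005,0,0,0,0],[0.005,0,0,0,0],[0.005,0,0,0,0],[0.005,0,0,0,0]]}' > mv.in && python3 nudge.py mv.in | grep -v rot
```

```text
tool_pos: [0.5554, -0.231, 0.0307]
wrist_force: [0.0, -0.3, 0.2]
finger_force: 0.0
time: 15.33
tool_pos: [0.5547, -0.2309, 0.0295]
wrist_force: [0.5, -0.5, -0.1]
width: 0.0158
finger_force: 30.0
```

```bash
echo '{"plan":[[0.005,0,0,-0.01,0],[0.005,0,0,-0.01,0],[0.005,0,0,-0.02,0],[0.005,0,0,-0.02,0],[0.005,0,0,-0.02,0],[0.005,0,0,-0.02,0],[0.005,0,0,-0.02,0],[0.005,0,0,-0.02,0],[0.005,0,0,-0.02,0],[0.005,0,0,-0.02,0],[0.005,0,0,0,0],[0.005,0,0,0,0]]}' > mv.in && python3 nudge.py mv.in | grep -v rot
python3 -c "
from h import *
plan(.5737,.2645,.15,-9)"
```

```text
time: 16.33
tool_pos: [0.5552, -0.2309, 0.211]
wrist_force: [-0.5, -0.5, -4.9]
width: 0.0156
finger_force: 30.0
tcp [ 0.5552 -0.2309  0.211 ] [-3.1395e+00  2.2000e-03 -2.8068e+00] rel [-0.1802  0.4619  0.0604] turn 0.4919 F [-0.54 -0.5  -4.91] w 0.0156 t 16.3333 ff 29.99894142150879
```

```bash
echo '{"plan":[[0.005,-0.006,0.0154,0,0],[0.005,-0.0116,0.0298,0,0],[0.005,-0.0116,0.0298,0,0],[0.005,-0.0116,0.0298,0,0],[0.005,-0.0116,0.0298,0,0],[0.005,-0.0116,0.0298,0,0],[0.005,-0.0116,0.0298,0,0],[0.005,-0.0116,0.0298,0,0],[0.005,-0.0116,0.0298,0,0],[0.005,-0.0116,0.0298,0,0],[0.005,-0.0116,0.0298,0,0],[0.005,-0.0116,0.0298,0,0],[0.005,-0.0116,0.0298,0,0],[0.005,-0.0116,0.0298,0,0],[0.005,-0.0116,0.0298,0,0],[0.005,-0.0116,0.0298,0,0],[0.005,0,0,0,0]]}' > mv.in && python3 nudge.py mv.in | grep pos
echo '{"plan":[[0.005,0,0,0,0.07],[0.005,0,0,0,0.07],[0.005,0,0,0,0.07],[0.005,0,0,0,0.07],[0.005,0,0,0,0.07],[0.005,0,0,0,0.07],[0.005,0,0,0,0.072],[0.005,0,0,0,0],[0.005,0,0,0,0],[0.005,0,0,0,0]]}' > mv.in && python3 nudge.py mv.in | grep pos
python3 - <<'E'
from h import *
plan(.5737,.2645,.15,-9)
s=robot.snapshot("wrist");im=s["color"];cv2.imwrite("pics/w5.png",im)
E
```

```text
tool_pos: [0.5706, 0.2713, 0.2059]
tool_pos: [0.5722, 0.2649, 0.2081]
tcp [0.5722 0.2649 0.2081] [-3.1406e+00 -2.1000e-03  2.9857e+00] rel [-0.0016 -0.0001  0.0581] turn 0.0012 F [-0.53  0.04 -4.76] w 0.0159 t 18.5833 ff 29.991331100463867
```

View pics/w5.png

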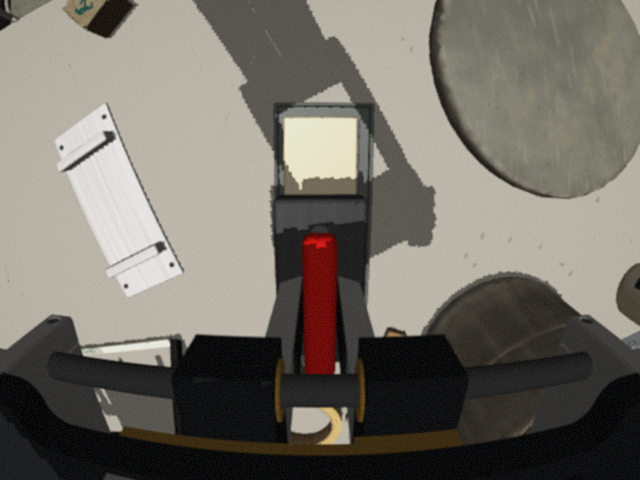

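The wrist view shows the weight hanging level at (275–368, 197), centred over the cream strip (284–357) and aligned with it. I'll lower it.

```bash
echo '{"plan":[[0.005,-0.0015,0,0.015,0],[0.005,0,0,0.015,0],[0.005,0,0,0.015,0],[0.005,0,0,0.015,0],[0.005,0,0,0.01,0],[0.005,0,0,0.005,0],[0.005,0,0,0.003,0],[0.005,0,0,0.002,0],[0.005,0,0,0,0],[0.005,0,0,0,0],[0.005,0,0,0,0]]}' > mv.in && python3 nudge.py mv.in | grep -E 'pos|force'
```

```text
tool_pos: [0.5748, 0.2651, 0.1306]
wrist_force: [0.0, 0.8, -4.1]
finger_force: 30.0
```

```bash
echo '{"plan":[[0.005,0,0,0.001,0],[0.005,0,0,0.001,0],[0.005,0,0,0.001,0],[0.005,0,0,0.001,0],[0.005,0,0,0.001,0],[0.005,0,0,0.001,0],[0.005,0,0,0,0],[0.005,0,0,0,0]]}' > mv.in && python3 nudge.py mv.in | grep -E 'pos|force'
```

```text
tool_pos: [0.5742, 0.2649, 0.1233]
wrist_force: [0.1, 0.6, -3.9]
finger_force: 30.0
```

```bash
echo '{"plan":[[0.005,0,0,0.001,0],[0.005,0,0,0.001,0],[0.005,0,0,0.001,0],[0.005,0,0,0.001,0],[0.005,0,0,0.001,0],[0.005,0,0,0,0],[0.005,0,0,0,0]]}' > mv.in && python3 nudge.py mv.in | grep -E 'pos|force'
```

```text
tool_pos: [0.5742, 0.2649, 0.1183]
wrist_force: [0.0, -0.7, -4.7]
finger_force: 30.0
```

```bash
echo '{"plan":[[0.005,0,0,0.001,0],[0.005,0,0,0.001,0],[0.005,0,0,0,0],[0.005,0,0,0,0]]}' > mv.in && python3 nudge.py mv.in | grep -E 'pos|force'
```

```text
tool_pos: [0.5742, 0.2649, 0.1163]
wrist_force: [0.1, 0.0, -3.7]
finger_force: 30.0
```

```bash
echo '{"plan":[[0.005,0,0,0.001,0],[0.005,0,0,0,0],[0.005,0,0,0,0]]}' > mv.in && python3 nudge.py mv.in | grep -E 'pos|force'
```

```text
tool_pos: [0.5742, 0.2649, 0.1154]
wrist_force: [0.2, -1.1, -4.1]
finger_force: 30.0
```

```bash
echo '{"plan":[[0.005,0,0,0.001,0],[0.005,0,0,0,0],[0.005,0,0,0,0]]}' > mv.in && python3 nudge.py mv.in | grep -E 'pos|force'
```

```text
tool_pos: [0.5744, 0.265, 0.1146]
wrist_force: [0.4, -0.1, -4.2]
finger_force: 30.0
```

```bash
echo '{"plan":[[0.005,0,0,0.001,0],[0.005,0,0,0,0],[0.005,0,0,0,0]]}' > mv.in && python3 nudge.py mv.in | grep -E 'pos|force'
```

```text
tool_pos: [0.5745, 0.265, 0.1142]
wrist_force: [0.6, 0.6, -1.8]
finger_force: 30.0
```

```bash
echo '{"plan":[[0.005,0,0,0.0007,0],[0.005,0,0,0,0],[0.005,0,0,0,0]]}' > mv.in && python3 nudge.py mv.in | grep -E 'pos|force'
```

```text
tool_pos: [0.5745, 0.2651, 0.1137]
wrist_force: [-0.3, 0.1, 1.7]
finger_force: 30.0
```

It rests: the load has passed from -4.5 N to +1.7 N. I release to 50 mm, so the fingers stay above the block, and rise.

```bash
echo '{"plan":[[0.02,0,0,0,0],[0.03,0,0,0,0],[0.05,0,0,0,0],[0.05,0,0,0,0],[0.05,0,0,0,0],[0.05,0,0,0,0],[0.05,0,0,0,0]]}' > mv.in && python3 nudge.py mv.in | grep -v rot
echo '{"plan":[[0.05,0,0,-0.01,0],[0.05,0,0,-0.015,0],[0.05,0,0,-0.02,0],[0.05,0,0,-0.02,0],[0.05,0,0,-0.02,0],[0.05,0,0,-0.02,0],[0.05,0,0,0,0],[0.05,0,0,0,0],[0.05,0,0,0,0]]}' > mv.in && python3 nudge.py mv.in | grep -v rot
python3 - <<'E'
from h import *
s=robot.snapshot("wrist")
cv2.imwrite("pics/w6.png",s["color"])
E
```

```text
time: 22.72
tool_pos: [0.5743, 0.265, 0.1128]
wrist_force: [0.5, -0.1, -0.7]
width: 0.05
finger_force: 0.0
time: 23.47
tool_pos: [0.5739, 0.2648, 0.2169]
wrist_force: [-0.4, 1.0, 0.2]
width: 0.0501
finger_force: 0.0
```

View pics/w6.png

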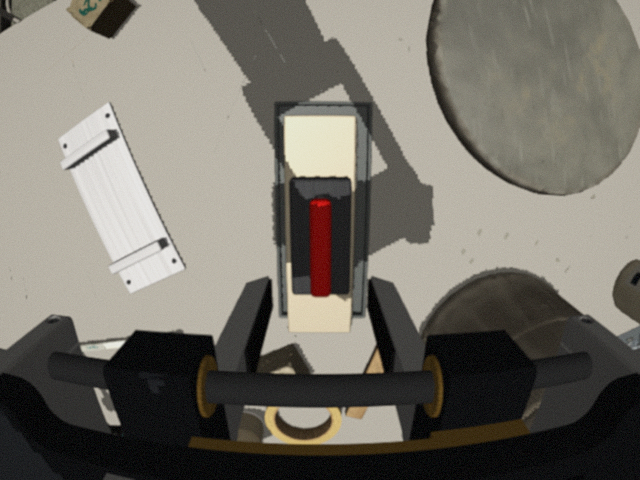

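The weight sits on the middle of the strip, block at (290–352, 177–295), lengthwise along it. The strip (284–357, 115–332) is square over the tray, and the gripper is clear of both.

```bash
python3 -c "
from bench import robot
print(robot.close_job())"
```

```text
the job is handed in; nothing more can be done
None
```

The strip lies flat on the pile, lined up to within about 4 mm by the camera, with the weight lengthwise on its middle; both were set down with under about 7 N, and the job was handed in at about 24 s (limit 69 s), with no verdict returned.

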